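# Square the soldering brick into the corner of the soldering board

### The job

On the jeweller's bench, push the grey soldering brick along the dark soldering board until one long side sits flush against the steel back bar and one end sits flush against the red end stop, then take the hand away. Only push the brick along with the fingers, never lift or tip it; the brass bangle lying on top must ride along untouched and stay flat on the brick. Leave the dish, the hammer, the file and the other things on the bench where they are.

Things in the scene. Friction and masses are not known exactly. Their poses are not given: they have to be found in the camera images.
- board: Dark steel soldering board fixed to the bench, 260 (x) x 460 (y) mm, top at z = 4 mm. Origin: centre of its underside, on the bench top; x points from the robot's side to the back bar, z up. The bright steel back bar is part of it: along the whole far edge, parallel to y, its face towards the brick at x = +107 mm; 16 mm thick, its top 29 mm above the bench.
- end_stop: Red end stop, a fixed bar on the board, square to the back bar: 110 (its x, parallel to the board's x) x 16 (y) x 25 mm high. Origin: centre of its underside, on the board's top. It is at the left (+y) or right (-y) end of the board; the brick goes against the long face that looks to the board's middle, 8 mm from the origin.
- brick: Loose grey firebrick on the board, 95 (x) x 125 (y) x 45 mm high, 0.3 to 0.65 kg; slides with a few newtons (up to about 7). Origin: centre of its underside. Starts near the board's middle, up to 0.3 rad askew, long sides roughly along the back bar. Pushed off-centre it turns.
- bangle: Loose brass ring lying flat on the brick near its middle, 64 mm outside and 56 mm inside diameter, 9 mm high, its top about 58 mm above the bench. Origin at the centre of its underside. Not to be touched; it rides with the brick by friction.
- dish: Bystander: small white open ceramic bowl standing on the board near the other end from the red stop, 52 mm across, 22 mm high. Origin at the centre of its underside.
- jar: Bystander: amber jar with green cap beyond the back bar, 48 mm across, 60 mm high. Origin at the centre of its underside.
- spool: Bystander: blue and copper spool beyond the back bar, 54 mm across, 28 mm high. Origin at the centre of its underside.
- doming_block: Bystander: bright steel block beyond the back bar, 45 x 45 x 40 mm high. Origin at the centre of its underside.
- hammer: Bystander: hammer lying on the bench to the left of the board, about 220 mm long along its x. Origin near its middle, on the bench.
- file: Bystander: flat file lying on the bench to the right of the board, 220 mm long along its x, 14 mm high. Origin near its middle, on the bench.
There are look-alikes about, which are no part of the job. Several things look just like the brick: the one meant starts nearest to the robot's base. There is more than one size of the end_stop; the job needs the larger.

How it is judged:
By the outcome, as a careful person would: the job done as asked, in the order asked, and still so for the second after the job is handed in, with the robot touching nothing.
It also fails if it takes over 45 s, if anything falls off the work surface, if the arm or the gripper's body presses on something with over 40 N, if the wrist force passes 120 N, or if a joint passes its speed limit or range.

### The arm

A 6-joint arm with a two-finger parallel gripper is mounted at the origin on the work surface. World frame = base frame: x ahead of the robot, y to its left, z up, the work surface at z = 0. Lengths are in m, angles in rad, forces in N, time in s.
With the tool pointing down it reaches from about 0.35 to 0.875 m from the base axis. Payload 15.5 kg.
Tool frame: the origin (TCP) lies at the centre of the arm's flange, where the gripper is bolted on; the fingertips stand 173 mm ahead of it and the grasp point (between the pads) lies 155 mm ahead of it; z points along the fingers, y is the line along which they close (so a half turn about z gives the same grasp; the last joint's range is limited). The gripper opens to 85 mm and grips with 20 to 120 N. Pads are 22 mm wide; open, the fingers measure 114 mm over their backs; the gripper's body (76 mm by 85 mm) begins 54 mm behind the grasp point. The pads swing forward as they close: fully open they stand 13 mm farther back than shut.
Start: joints at [-1.347, 0.494, 1.345, -0, 1.302, -0.096], TCP at [0.196, -0.593, 0.405] pointing down, gripper open.
Joint ranges: [-2.91, 2.91], [-0.82, 2.16], [0.22, 2.67], [-1.22, 4.37], [0.12, 2.79], [-3.08, 3.08]. Speed limits (rad/s): [1.89, 1.89, 2.57, 3.01, 3.01, 3.01].

### API

Orientations are given as a unit quaternion [x, y, z, w].
In Python, from workcell import robot gives the robot as it stands.
- The arm moves only by the tool servo_tool, never from a script. Its argument "motion" is a list that holds one entry, the list of rows, each a list of 5 numbers: the opening, from 0 (shut) to 1 (fully open), then the shift along the tool's x, y, z in m, then the turn about the tool's z in degrees. A call has 1 to 20 rows; each row is the pose to reach, as a shift and turn from the pose commanded when the call began, along the tool's axes at that moment; what a row does not reach only later rows make up. A row lasts 1/12 s, in which the tool goes at most 41.7 mm and 7.16 degrees, less where a joint would pass 70% of its speed; a pose out of reach is approached as far as the arm can. A call with a gripper value outside its range is refused whole. The fingers move at their own pace and stop on an object; the grip force is fixed at half the most. Time passes only in rows, so rows that repeat a pose let the fingers close. It gives the time, the measured TCP pose, the force, the opening and the grip force at its end, in the units of the state.
- robot.get_state(): the state, without advancing time (a new reading comes with each control period).
- robot.grab_frame(name): name is "scene" or "side" or "wrist"; returns (picture, depth): 420x560x3 uint8, blue, green, red; 420x560 float32, m along the optical axis (not along the pixel's ray), 0 where there is no reading.
- robot.camera_info(name): a dict with "fx", "fy", "cx", "cy" (pixels), "R" (3x3) and "t" (3): a world point X has camera coordinates R X + t. Camera axes: x right, y down, z forward; pixel columns grow to the right and rows downward; lengths in m; the calibration is good to about 2 mm. A picture is of the moment at which its call begins: read the wrist's pose just before it. camera_info takes no time and is no camera call; for the wrist camera it gives the pose at the moment of the call.
- robot.sign_off(): hands the job in; it is judged then, once.
The state is a dict: "t": time; "joint_pos": joint angles; "qvel": joint speeds; "tau": joint torques, N m; "ee_pos": TCP position; "tcp_rot": TCP orientation; "contact_force": force on the tool from outside, world axes, zero at the start; "ft_torque": the same for the moment, N m; "width": finger opening in m; "grip_force": force on a finger pad.
Only numpy, scipy, OpenCV 4.12 (cv2) and the standard library are available. Lean on these libraries where they do the work, as an engineer would, in place of code of your own. Each camera call takes 0.05 s, during which the arm holds its last target. There are 200 camera calls.

## Working session

There is one attempt and no reset: what is moved stays moved. The work goes in short steps, Python scripts to look and compute and a tool call to move; the robot and the scene stay as the last step left them, time stands still between calls to the robot, and variables do not carry over. Pictures are saved under pics/ and viewed, at most 10 in all, crops included, and the job is handed in when it is done.

Besides the shell and the picture viewer there is one more tool, called after "Request:" as a command line: name --argument value ..., lists and objects as JSON in quotes. servo_tool: Moves the arm, as the interface text tells. Its arguments: {"type":"object","properties":{"motion":{"type":"array"}},"required":["motion"]}

```bash
mkdir -p pics; ls
python3 - <<'E'
from workcell import robot
import cv2,numpy as np
s=robot.get_state(); print({k:np.round(s[k],3) for k in s})
for n in ["scene","side"]:
    p,d=robot.grab_frame(n); cv2.imwrite(f"pics/{n}0.png",p); np.save(f"pics/{n}0.npy",d)
    c=robot.camera_info(n); print(n,c)
E
```

```text
pics
{'t': np.float64(0.0), 'joint_pos': array([-1.347,  0.494,  1.346, -0.   ,  1.302, -0.096]), 'qvel': array([-0.002, -0.   ,  0.   ,  0.   ,  0.   ,  0.001]), 'tau': array([ 4.0000e-03, -8.8215e+01, -3.8387e+01,  0.0000e+00,  1.0000e-02,
        0.0000e+00]), 'ee_pos': array([ 0.196, -0.593,  0.404]), 'tcp_rot': array([ 0.987,  0.159, -0.   , -0.001]), 'contact_force': array([ 0.547,  0.339, -0.002]), 'ft_torque': array([ 0.022, -0.003, -0.005]), 'grip_force': np.float64(0.0), 'width': np.float64(0.086)}
scene {'fx': 386.67524322140724, 'fy': 386.67524322140724, 'cx': 283.56189277433015, 'cy': 211.93128284933877, 'R': array([[ 0.59622279,  0.80281622,  0.00211893],
       [ 0.47099081, -0.34764811, -0.81074561],
       [-0.65014309,  0.48438301, -0.5853948 ]]), 't': array([-0.30473684, -0.25270995,  1.28076979])}
side {'fx': 393.9666304305078, 'fy': 393.9666304305078, 'cx': 278.4531906660949, 'cy': 210.9222535008897, 'R': array([[-0.93169925, -0.36298905, -0.01324613],
       [-0.27369981,  0.72555742, -0.6313912 ],
       [ 0.23879892, -0.58464124, -0.77535133]]), 't': array([0.50427669, 0.23850211, 0.81502787])}
```

View pics/scene0.png

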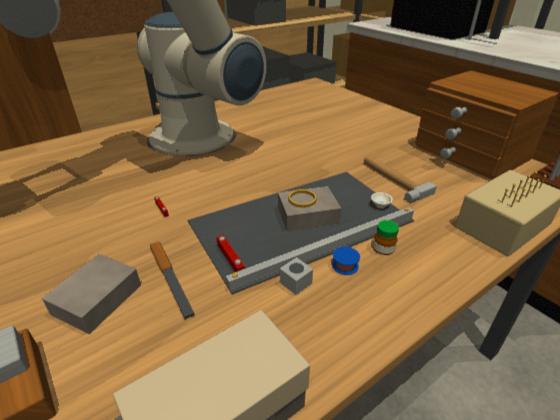

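View pics/side0.png

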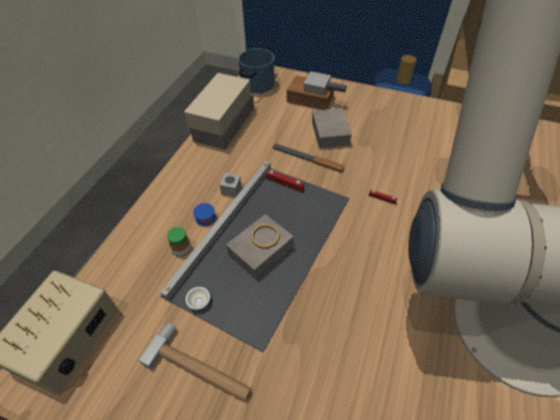

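The scene view shows the bangle brick at (310,208), with a look-alike brick at (93,292) off the board. The large red stop is on the board at (230,253), and a small red one lies off it at (161,206). The side view agrees: brick (261,243), stop (285,180), dish (198,299). I'll measure by back-projecting depth at known heights, and make one close crop as a check.

```bash
cat > h.py <<'E'
from workcell import robot
import cv2,numpy as np
def world(n,d,c=None):
    c=c or robot.camera_info(n); v,u=np.mgrid[0:d.shape[0],0:d.shape[1]]
    X=np.stack([(u-c['cx'])/c['fx']*d,(v-c['cy'])/c['fy']*d,d],-1)
    return (X-c['t'])@c['R']
def ray(n,px,z,c=None):
    c=c or robot.camera_info(n); px=np.atleast_2d(px).astype(float)
    r=np.c_[(px[:,0]-c['cx'])/c['fx'],(px[:,1]-c['cy'])/c['fy'],np.ones(len(px))]@c['R']
    o=-c['R'].T@c['t']; return o+r*((z-o[2])/r[:,2])[:,None]
def rect(xy):
    r=cv2.minAreaRect((xy*1000).astype(np.float32)); return np.round(r[0],1),np.round(r[1],1),round(r[2],2)
E
python3 - <<'E'
from h import *
for n in ["scene","side"]:
    p=cv2.imread(f"pics/{n}0.png"); d=np.load(f"pics/{n}0.npy"); W=world(n,d); hsv=cv2.cvtColor(p,cv2.COLOR_BGR2HSV)
    red=((hsv[...,0]<8)|(hsv[...,0]>172))&(hsv[...,1]>150)&(d>0)
    x,y,z=W[...,0],W[...,1],W[...,2]
    reg=(x>.3)&(x<.85)&(y>-.5)&(y<.4)&(d>0)
    def blobs(m,name,mn=25):
        k,l,st,_=cv2.connectedComponentsWithStats(m.astype(np.uint8))
        for i in range(1,k):
            if st[i,4]>mn: q=W[l==i]; print(n,name,st[i,:5],*rect(q[:,:2]),'z',np.round(np.percentile(q[:,2],[5,50,95])*1000,1))
    blobs(red&(z>.024),'red')
    blobs(reg&(z>.043)&(z<.056)&(hsv[...,1]<90),'brick',200)
    blobs(reg&(z>.024)&(z<.034)&(hsv[...,1]<60),'bar',100)
    blobs((hsv[...,2]<85)&(hsv[...,1]<90)&reg&(z<.009),'board',1000)
c=cv2.imread("pics/side0.png")[150:330,150:360]; cv2.imwrite("pics/crop.png",cv2.resize(c,None,fx=3,fy=3))
E
```

```text
scene red [217 235  28  36 275] [ 601.5 -202.4] [ 15.7 111.3] 82.67 z [25.6 29.6 31.2]
scene brick [278 186  63  31 964] [576.9  21.5] [124.8  99.4] 66.77 z [45.1 49.7 51.1]
scene brick [  57  254   79   64 2568] [ 546.7 -450.3] [ 95.2 123.7] 28.11 z [44.2 45.7 47.1]
scene bar [408 182  28  14 156] [680.  304.2] [84.8 23.9] 83.81 z [24.5 26.6 28.5]
scene bar [ 226  208  187   75 1370] [694.1 -17. ] [459.2  19.5] 83.02 z [25.1 29.4 31.1]
scene bar [285 213  56  11 190] [618.4   2.7] [125.2  18.6] 59.25 z [24.4 28.8 33.5]
scene bar [280 271  33  15 128] [ 741.4 -142.6] [59.8 30.3] 52.34 z [24.6 28.9 33.5]
scene bar [ 68 274  70  51 283] [ 588.1 -434.2] [ 36. 126.] 11.81 z [24.6 29.2 33.4]
scene board [ 188  173  210  121 7854] [581.7  -4.2] [456.9 258.2] 82.96 z [3.3 4.9 6.6]
scene board [ 331  361   84   59 1490] [750.6 220.4] [ 60.8 358.7] 0.03 z [-752.9 -748.6 -744.6]
side red [271 172  25  13 113] [ 603.5 -200.1] [15.7 73.4] 83.06 z [25.2 29.  31.5]
side brick [212  93  42  46 216] [ 820.4 -377.2] [225.2  33.5] 83.5 z [44.  51.4 55.7]
side brick [313 110  39  27 769] [ 547.6 -449.4] [ 95.1 127.2] 28.1 z [43.6 45.5 47.9]
side brick [ 226  214   68   57 1396] [578.3  22.5] [125.8  96.9] 66.19 z [46.3 49.3 51.6]
side brick [254 227  23  18 330] [571.1   7.1] [52.9 49.2] 9.02 z [47.2 49.5 51.9]
side bar [214 103  39  41 114] [ 817.1 -369.6] [210.1  33. ] 81.38 z [24.9 29.5 33.6]
side bar [313 118  37  25 101] [ 556.2 -408. ] [ 67.  135.3] 69.36 z [24.8 28.7 33.5]
side bar [ 161  161  109  135 1098] [695.1 -16.5] [459.9  19.9] 83.28 z [25.9 29.4 31.7]
side bar [227 241  66  34 145] [560.6  55.6] [152.3  73.5] 29.24 z [24.8 29.1 33.8]
side bar [186 287  24  22 130] [650.6 192.3] [48.9 49.5] 28.22 z [24.2 26.  28.3]
side bar [139 323  34  42 463] [678.8 307.4] [87.2 26.3] 84.79 z [24.4 26.3 28.8]
side board [ 162  174  186  152 9301] [5.79e+02 5.00e-01] [455.5 254.4] 82.8 z [2.2 4.6 6.9]
```

View pics/crop.png

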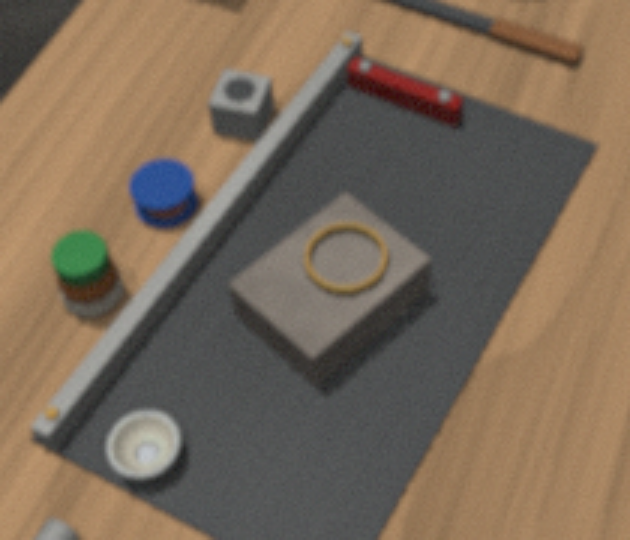

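The crop confirms it: the bangle brick is on the dark board at crop (330,275), and the larger red stop is at its -y end at crop (405,90). In the board frame (yaw -6.9°, origin (0.580,-0.003)), the brick is at (-6,24) mm, -16.6° askew. The goal is (59.5,-125) mm at 0°. First I'll go above a spot on the robot's side of the brick.

Request:
servo_tool --motion '[[[0.7,0.46,-0.5,0.11,25],[0.7,0.465,-0.504,0.11,25.2],[0.7,0.465,-0.504,0.11,25.2],[0.7,0.465,-0.504,0.11,25.2],[0.7,0.465,-0.504,0.11,25.2],[0.7,0.465,-0.504,0.11,25.2],[0.7,0.465,-0.504,0.11,25.2],[0.7,0.465,-0.504,0.11,25.2],[0.7,0.465,-0.504,0.11,25.2],[0.7,0.465,-0.504,0.11,25.2],[0.7,0.465,-0.504,0.11,25.2],[0.7,0.465,-0.504,0.11,25.2],[0.7,0.465,-0.504,0.11,25.2],[0.7,0.465,-0.504,0.11,25.2],[0.7,0.465,-0.504,0.11,25.2],[0.7,0.465,-0.504,0.11,25.2],[0.7,0.465,-0.504,0.11,25.2],[0.7,0.465,-0.504,0.11,25.2],[0.7,0.465,-0.504,0.11,25.2],[0.7,0.465,-0.504,0.11,25.2]]]'

```text
t: 1.77
ee_pos: [0.4791, 0.0311, 0.2946]
tcp_rot: [0.998, -0.06, -0.0, 0.0]
contact_force: [0.2, 0.1, 0.4]
width: 0.0601
grip_force: 0.0
```

```bash
cat >> h.py <<'E'
E0=np.radians(-6.9); EX=np.array([np.cos(E0),np.sin(E0)]); EY=np.array([-EX[1],EX[0]]); O=np.array([.5803,-.0029])
def tob(xy): return np.c_[(xy-O)@EX,(xy-O)@EY]
def measure(n,save=None):
    c=robot.camera_info(n); p,d=robot.grab_frame(n)
    if save: cv2.imwrite(save,p)
    W=world(n,d,c); B=tob(W[...,:2].reshape(-1,2)).reshape(*d.shape,2); z=W[...,2]; hsv=cv2.cvtColor(p,cv2.COLOR_BGR2HSV)
    reg=(abs(B[...,0])<.135)&(abs(B[...,1])<.235)&(d>0)
    m=(reg&(z>.045)&(z<.062)&(B[...,0]<.115)).astype(np.uint8); k,l,st,_=cv2.connectedComponentsWithStats(m)
    i=1+np.argmax(st[1:,4]); print(n,'brick(board)',*rect(B[l==i]),st[i,4])
    g=reg&(z>.053)&(z<.062)&(hsv[...,1]>110)&(hsv[...,0]<35)
    if g.sum()>30: print(n,'bangle',*rect(B[g]),'z',np.round(np.percentile(z[g],[5,95])*1000,1),g.sum())
    r=reg&((hsv[...,0]<8)|(hsv[...,0]>172))&(hsv[...,1]>150)&(z>.024)&(z<.034)
    if r.sum()>30: print(n,'stop',*rect(B[r]),r.sum())
E
python3 - <<'E'
from h import *
for n in ["scene","side","wrist"]: measure(n,f"pics/{n}1.png")
E
```

```text
scene brick(board) [-6.6 24.3] [124.9  98.9] 73.54 1345
scene bangle [-12.4  11.9] [61.7 62.8] 59.67 z [53.8 59.9] 171
scene stop [  44.2 -195.5] [ 15.9 111.3] 89.64 276
side brick(board) [-5.1 25.2] [125.3  95.9] 73.4 1750
side bangle [-13.5  13.4] [60.2 61.2] 1.48 z [53.5 60.1] 103
wrist brick(board) [-7.4 24.4] [125.3  95.3] 73.42 25776
wrist bangle [-14.5  11.6] [62.4 62.7] 65.79 z [55.  58.2] 1828
wrist stop [   1.1 -186.6] [26.4  4.1] 6.91 157
```

View pics/wrist1.png

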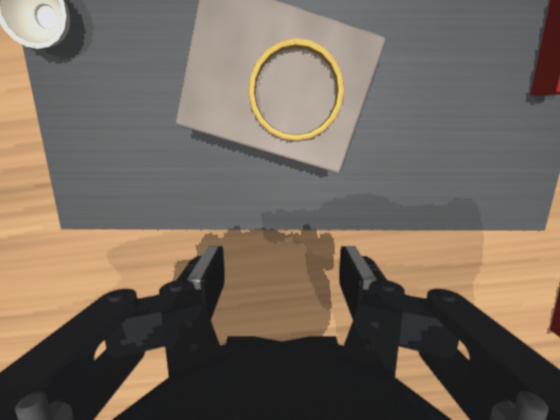

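The wrist view shows the brick at (280,80) and the bangle at (297,90), with the fingers well clear and the numbers consistent. Next: lower, then push towards the bar.

Request:
servo_tool --motion '[[[0.7,0,0,0.04,0],[0.7,0,0,0.08,0],[0.7,0,0,0.105,0],[0.7,0,0,0.112,0],[0.7,0.008,0,0.112,0],[0.7,0.015,0,0.112,0],[0.7,0.019,0,0.112,0],[0.7,0.023,0,0.112,0],[0.7,0.027,0,0.112,0],[0.7,0.031,0,0.112,0],[0.7,0.035,0,0.112,0],[0.7,0.039,0,0.112,0],[0.7,0.043,0,0.112,0],[0.7,0.047,0,0.112,0],[0.7,0.051,0,0.112,0],[0.7,0.055,0,0.112,0]]]'

```text
t: 3.25
ee_pos: [0.5344, 0.0247, 0.1826]
tcp_rot: [0.998, -0.06, -0.0, 0.0]
contact_force: [-1.5, -1.0, 1.5]
width: 0.0598
grip_force: 0.8
```

Run:
```python
from h import *
for n in ["scene","wrist"]: measure(n,f"pics/{n}2.png")
```

```text
scene brick(board) [ 0.1 32. ] [125.9 126.8] 85.41 1495
scene bangle [ 9.5 16.7] [61.9 62.9] 76.86 z [53.6 59.7] 179
scene stop [  45.  -195.4] [ 16.  110.1] 89.55 276
wrist brick(board) [ 0.6 32. ] [129.7 116.4] 87.78 95380
wrist bangle [ 9.9 17.4] [63.  62.8] 58.04 z [53.9 58.1] 8418
```

View pics/wrist2.png

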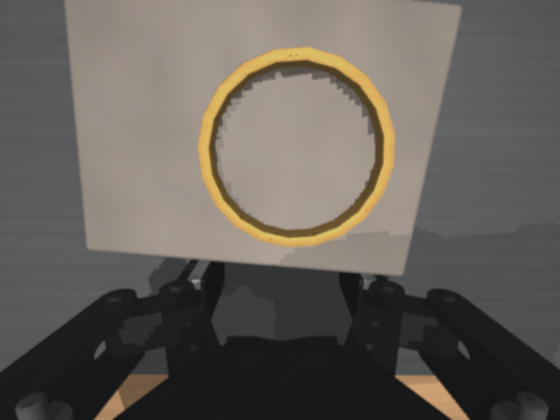

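The push works: the brick is square to within a few degrees and the bangle is undisturbed at (297,148). I'll carry on to just short of the bar, then press gently.

Request:
servo_tool --motion '[[[0.7,0.004,0,0,0],[0.7,0.008,0,0,0],[0.7,0.012,0,0,0],[0.7,0.016,0,0,0],[0.7,0.02,0,0,0],[0.7,0.024,0,0,0],[0.7,0.028,0,0,0],[0.7,0.032,0,0,0],[0.7,0.036,0,0,0],[0.7,0.039,0,0,0],[0.7,0.041,0,0,0],[0.7,0.043,0,0,0]]]'

```text
t: 4.35
ee_pos: [0.5769, 0.0196, 0.1827]
tcp_rot: [0.998, -0.06, -0.0, -0.0]
contact_force: [-3.1, -0.5, 1.3]
width: 0.0595
grip_force: 1.3
```

```bash
sed -i 's/(B\[...,0\]<.115))/(B[...,0]<.118)\&(hsv[...,2]>75))/; s/m=(reg&(z>.045)&(z<.062)/m=(reg\&(z>.045)\&(z<.053)/' h.py
python3 - <<'E'
from h import *
for n in ["scene","side","wrist"]: measure(n,f"pics/{n}3.png")
E
```

```text
scene brick(board) [52.5 35.7] [126.1  96.7] 89.77 1070
scene bangle [49.  20.9] [61.1 64.1] 55.33 z [53.5 59.6] 189
scene stop [  44.6 -195.2] [ 16.3 109.5] 89.78 276
side brick(board) [53.6 37.2] [124.4  96.3] 89.57 890
side bangle [60.8 30.6] [34.9 60.5] 35.86 z [53.9 59.7] 60
side stop [  26.  -192.8] [15.  70.3] 89.65 101
wrist brick(board) [50.  36.3] [ 99.1 125.8] 0.02 67475
wrist bangle [48.9 21.5] [63.2 62.7] 44.62 z [53.9 58.1] 8199
```

Request:
servo_tool --motion '[[[0.7,0.002,0,0,0],[0.7,0.004,0,0,0],[0.7,0.005,0,0,0],[0.7,0.006,0,0,0],[0.7,0.007,0,0,0]]]'

```text
t: 4.92
ee_pos: [0.5837, 0.0188, 0.1827]
tcp_rot: [0.998, -0.06, -0.0, -0.0]
contact_force: [-2.9, 0.5, 2.3]
width: 0.0597
grip_force: 1.3
```

Request:
servo_tool --motion '[[[0.7,0.0005,0,0,0],[0.7,0.001,0,0,0]]]'

```text
t: 5.08
ee_pos: [0.5841, 0.0187, 0.1825]
tcp_rot: [0.998, -0.06, -0.001, -0.0]
contact_force: [-9.4, 1.2, 5.1]
width: 0.0595
grip_force: 4.5
```

Request:
servo_tool --motion '[[[0.7,0.0005,0,0,0],[0.7,0.001,0,0,0]]]'

```text
t: 5.25
ee_pos: [0.5844, 0.0187, 0.1825]
tcp_rot: [0.998, -0.06, -0.002, -0.0]
contact_force: [-13.2, 2.7, 10.0]
width: 0.0599
grip_force: 7.2
```

The brick is flush against the bar. I'll back off, lift, turn 90° and go to the +y end.

Request:
servo_tool --motion '[[[0.6,-0.01,0,0,0],[0.6,-0.025,0,0,0],[0.6,-0.03,0,-0.03,0],[0.6,-0.03,0,-0.07,0],[0.6,-0.02,-0.01,-0.1,-7],[0.6,0,-0.04,-0.1,-14],[0.6,0.02,-0.07,-0.1,-21],[0.6,0.049,-0.104,-0.1,-28],[0.6,0.049,-0.104,-0.1,-35],[0.6,0.049,-0.104,-0.1,-42],[0.6,0.049,-0.104,-0.1,-49],[0.6,0.049,-0.104,-0.1,-56],[0.6,0.049,-0.104,-0.1,-63],[0.6,0.049,-0.104,-0.1,-70],[0.6,0.049,-0.104,-0.1,-77],[0.6,0.049,-0.104,-0.1,-84],[0.6,0.049,-0.104,-0.1,-90],[0.6,0.049,-0.104,-0.1,-90],[0.6,0.049,-0.104,-0.1,-90]]]'

```text
t: 6.83
ee_pos: [0.6469, 0.1159, 0.2827]
tcp_rot: [0.749, 0.662, 0.0, 0.0]
contact_force: [-0.2, 0.5, -0.2]
width: 0.0508
grip_force: 0.0
```

Run:
```python
from h import *
s=robot.get_state(); print(tob(s['ee_pos'][None,:2])*1000, s['joint_pos'].round(2))
for n in ["scene","side","wrist"]: measure(n,f"pics/{n}4.png")
```

```text
[[ 51.89312954 125.94831277]] [0.09 0.66 1.39 0.   1.09 0.21]
scene brick(board) [59.5 35.6] [ 97.3 125.5] 0.11 1075
scene bangle [57.  21.5] [62.8 62.8] 3.95 z [53.5 59.6] 195
scene stop [  45.  -195.5] [ 16.4 110. ] 89.29 277
side brick(board) [60.1 36.6] [126.  96.] 89.99 751
side bangle [53.6 18.5] [48.9 61.8] 58.72 z [53.5 60.2] 76
side stop [  45.5 -193. ] [108.9  16.2] 0.05 144
wrist brick(board) [56.4 62.2] [75.1 90.3] 88.02 6916
wrist bangle [55.5 44.5] [56.8 18.9] 0.45 z [53.5 57.9] 505
```

View pics/side4.png

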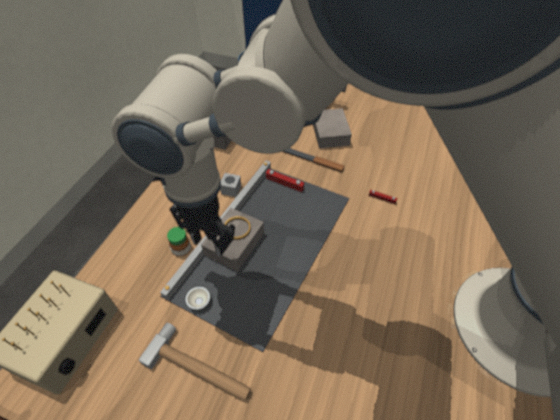

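The side view shows the gripper beside the brick near (215,235), the brick flush on the bar, and the dish at (198,299) clear. Down and push along the bar.

Request:
servo_tool --motion '[[[0.6,0,0,0.035,0],[0.6,0,0,0.07,0],[0.6,0,0,0.093,0],[0.6,0,0,0.1,0],[0.6,-0.006,0,0.1,0],[0.6,-0.012,0,0.1,0],[0.6,-0.015,0,0.1,0],[0.6,-0.018,0,0.1,0],[0.6,-0.021,0,0.1,0],[0.6,-0.025,0,0.1,0],[0.6,-0.03,0,0.1,0],[0.6,-0.035,0,0.1,0],[0.6,-0.04,0,0.1,0],[0.6,-0.045,0,0.1,0],[0.6,-0.05,0,0.1,0],[0.6,-0.055,0,0.1,0],[0.6,-0.06,0,0.1,0],[0.6,-0.064,0,0.1,0],[0.6,-0.067,0,0.1,0],[0.6,-0.069,0,0.1,0]]]'

```text
t: 8.65
ee_pos: [0.6385, 0.0469, 0.1826]
tcp_rot: [0.748, 0.663, -0.0, -0.0]
contact_force: [0.6, 1.7, 0.6]
width: 0.0515
grip_force: 1.2
```

Run:
```python
from h import *
s=robot.get_state(); print(tob(s['ee_pos'][None,:2])*1000)
for n in ["scene","side","wrist"]: measure(n,f"pics/{n}5.png")
```

```text
[[51.75221513 56.45251724]]
scene brick(board) [ 58.  -17.8] [ 98.1 124.2] 0.6 1009
scene bangle [ 55.7 -30.8] [61.3 63.7] 60.57 z [53.5 59.9] 196
scene stop [  44.4 -195.5] [ 15.6 110.6] 89.89 277
side brick(board) [ 51.2 -34. ] [79.  93.2] 1.25 363
side bangle [ 47.2 -33.9] [40.  61.2] 28.68 z [53.5 59.6] 64
side stop [  46.  -192.9] [109.7  15.8] 0.17 144
wrist brick(board) [50.9 41.9] [51.   9.1] 0.56 2053
```

Request:
servo_tool --motion '[[[0.6,-0.003,0,0,0],[0.6,-0.008,0,0,0],[0.6,-0.014,0,0,0],[0.6,-0.02,0,0,0],[0.6,-0.026,0,0,0],[0.6,-0.032,0,0,0],[0.6,-0.038,0,0,0],[0.6,-0.044,0,0,0],[0.6,-0.05,0,0,0],[0.6,-0.056,0,0,0],[0.6,-0.062,0,0,0],[0.6,-0.068,0,0,0],[0.6,-0.074,0,0,0],[0.6,-0.08,0,0,0],[0.6,-0.085,0,0,0],[0.6,-0.09,0,0,0],[0.6,-0.094,0,0,0],[0.6,-0.097,0,0,0],[0.6,-0.099,0,0,0],[0.6,-0.1,0,0,0]]]'

```text
t: 10.47
ee_pos: [0.6265, -0.0521, 0.1827]
tcp_rot: [0.748, 0.663, 0.0, 0.0]
contact_force: [-0.3, 0.9, -1.7]
width: 0.0512
grip_force: 0.8
```

Run:
```python
from h import *
s=robot.get_state(); print(tob(s['ee_pos'][None,:2])*1000)
for n in ["scene","side"]: measure(n,f"pics/{n}6.png")
```

```text
[[ 51.81916043 -43.31861192]]
scene brick(board) [  59.5 -117.2] [124.3  95.4] 89.53 1182
scene bangle [  56.2 -131.2] [60.7 62.2] 63.97 z [53.4 59.6] 226
scene stop [  45.  -195.5] [110.2  16.5] 0.02 280
side brick(board) [  47.7 -139.7] [71.  78.6] 0.06 242
side bangle [ 58.2 -95.3] [127.4  53.7] 79.42 z [53.2 60.2] 48
side stop [  30.2 -192. ] [79.7 14.7] 1.4 34
```

About 8 mm left to the stop.

Request:
servo_tool --motion '[[[0.6,-0.002,0,0,0],[0.6,-0.004,0,0,0],[0.6,-0.0055,0,0,0],[0.6,-0.0065,0,0,0],[0.6,-0.007,0,0,0]]]'

```text
t: 10.98
ee_pos: [0.6257, -0.0589, 0.1827]
tcp_rot: [0.748, 0.663, 0.0, 0.0]
contact_force: [0.7, 2.6, 1.1]
width: 0.0514
grip_force: 1.2
```

Request:
servo_tool --motion '[[[0.6,-0.0007,0,0,0],[0.6,-0.0014,0,0,0]]]'

```text
t: 11.15
ee_pos: [0.6256, -0.0602, 0.1827]
tcp_rot: [0.748, 0.663, 0.0, -0.0]
contact_force: [3.4, 11.7, 1.0]
width: 0.0514
grip_force: 6.0
```

Request:
servo_tool --motion '[[[0.6,-0.0005,0,0,0],[0.6,-0.001,0,0,0]]]'

```text
t: 11.32
ee_pos: [0.6256, -0.0604, 0.1827]
tcp_rot: [0.748, 0.663, 0.001, -0.0]
contact_force: [4.0, 17.2, 0.8]
width: 0.0512
grip_force: 8.9
```

Flush against the stop too. Back off, lift, go round to the near long side for a final gentle seating push, and check.

Request:
servo_tool --motion '[[[0.6,0.01,0,0,0],[0.6,0.025,0,0,0],[0.6,0.03,0,-0.03,0],[0.6,0.03,0,-0.07,0],[0.6,0.03,-0.01,-0.1,7],[0.6,0.02,-0.04,-0.1,14],[0.6,-0.01,-0.072,-0.1,21],[0.6,-0.04,-0.072,-0.1,28],[0.6,-0.073,-0.072,-0.1,35],[0.6,-0.073,-0.072,-0.1,42],[0.6,-0.073,-0.072,-0.1,49],[0.6,-0.073,-0.072,-0.1,56],[0.6,-0.073,-0.072,-0.1,63],[0.6,-0.073,-0.072,-0.1,70],[0.6,-0.073,-0.072,-0.1,77],[0.6,-0.073,-0.072,-0.1,84],[0.6,-0.073,-0.072,-0.1,90],[0.6,-0.073,-0.072,-0.1,90],[0.6,-0.073,-0.072,-0.1,90]]]'

```text
t: 12.9
ee_pos: [0.5454, -0.1244, 0.2827]
tcp_rot: [0.998, -0.058, -0.0, 0.0]
contact_force: [-0.1, 0.4, -0.1]
width: 0.0512
grip_force: 0.0
```

Run:
```python
from h import *
s=robot.get_state(); print(tob(s['ee_pos'][None,:2])*1000)
for n in ["scene","side","wrist"]: measure(n,f"pics/{n}7.png")
```

```text
[[ -20.09332742 -124.84825013]]
scene brick(board) [  59.5 -124.7] [125.4  96. ] 89.77 1352
scene bangle [  56.7 -139.1] [62.4 62.8] 29.38 z [53.8 59.6] 223
scene stop [  43.8 -194.9] [ 16.7 110.5] 89.85 280
side brick(board) [  60.1 -123.9] [126.8  96.3] 89.42 865
side bangle [  57.2 -135.2] [59. 61.] 59.53 z [53.5 59. ] 69
wrist brick(board) [  57.9 -124.7] [ 94.8 126.1] 0.38 19828
wrist bangle [  54.8 -138.8] [62.5 62.6] 26.97 z [54.5 58.2] 1970
wrist stop [  43.4 -195.2] [ 15.9 109.1] 89.25 1735
```

View pics/wrist7.png

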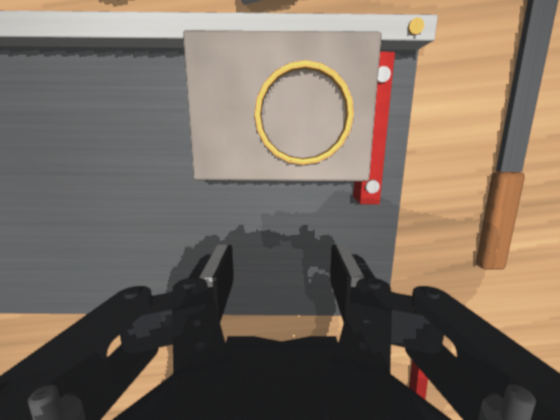

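The wrist view shows the brick at (285,105) seated against the bar above it and the stop at (378,130), with the bangle flat. One gentle seating push against the bar.

Request:
servo_tool --motion '[[[0.6,0,0,0.035,0],[0.6,0,0,0.07,0],[0.6,0,0,0.093,0],[0.6,0,0,0.1,0],[0.6,0.006,0,0.1,0],[0.6,0.012,0,0.1,0],[0.6,0.015,0,0.1,0],[0.6,0.017,0,0.1,0],[0.6,0.019,0,0.1,0],[0.6,0.02,0,0.1,0],[0.6,0.0205,0,0.1,0],[0.6,0.021,0,0.1,0]]]'

```text
t: 14.05
ee_pos: [0.5657, -0.1275, 0.1829]
tcp_rot: [0.998, -0.06, -0.0, -0.0]
contact_force: [-4.6, -0.6, 4.0]
width: 0.0513
grip_force: 2.7
```

Request:
servo_tool --motion '[[[0.6,0.0005,0,0,0],[0.6,0.001,0,0,0]]]'

```text
t: 14.22
ee_pos: [0.5661, -0.1275, 0.1826]
tcp_rot: [0.998, -0.06, -0.001, -0.0]
contact_force: [-9.7, -0.1, 6.7]
width: 0.051
grip_force: 5.1
```

Request:
servo_tool --motion '[[[0.6,-0.003,0,0,0],[0.6,-0.012,0,0,0],[0.6,-0.03,0,0,0],[0.6,-0.05,0,-0.02,0],[0.6,-0.06,0,-0.06,0],[0.6,-0.07,0,-0.1,0],[0.6,-0.07,0,-0.13,0],[0.6,-0.07,0,-0.15,0],[0.6,-0.07,0,-0.15,0],[0.6,-0.07,0,-0.15,0]]]'

```text
t: 15.05
ee_pos: [0.4973, -0.1193, 0.3336]
tcp_rot: [0.998, -0.06, 0.001, 0.0]
contact_force: [-0.1, -0.2, -0.7]
width: 0.051
grip_force: 0.0
```

Run:
```python
from h import *
for n in ["scene","side","wrist"]: measure(n,f"pics/{n}8.png")
```

```text
scene brick(board) [  58.7 -124.4] [126.   97.2] 89.98 1360
scene bangle [  56.7 -138.8] [62.5 62.6] 27.23 z [53.5 59.8] 228
scene stop [  45.2 -194.7] [ 17.2 108.8] 89.88 281
side brick(board) [  60.3 -124.3] [ 96.5 127.2] 0.0 992
side bangle [  55.7 -136.3] [61.3 58.5] 80.34 z [53.4 59.3] 74
wrist brick(board) [  50.9 -124.7] [ 81.1 125.6] 0.04 11626
wrist bangle [  54.5 -138.7] [62.6 62.8] 42.96 z [54.7 58.3] 1508
wrist stop [  43.3 -195.1] [ 15.7 108.9] 89.31 1527
```

View pics/scene8.png

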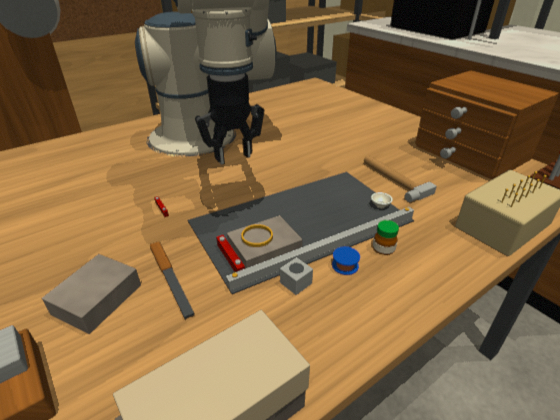

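The brick at (263,240) sits in the corner of the bar and the stop, with the bangle flat at (257,235). The other things are where they started and the hand is clear, so I'll hand it in.

```bash
python3 -c "
from workcell import robot
print(robot.sign_off())"
```

```text
the job is handed in; nothing more can be done
None
```

The brick is against the back bar and the red end stop, within about 1 mm and 0.5° as far as the cameras can tell. The bangle rode along flat, the other things look unmoved, the hand is clear, and I handed the job in at about 15 s.

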